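# Dip probe through the guides of a titration stand

## Task

Set up the dip probe on the titration stand: first push the upper guide along its rail by its ribbed grip until it is fully home against the end stop. Then take the long thin steel probe out of the holder and thread it straight down through the upper bushing and on through the lower one. Finish while still holding it there, upright and still, tip about half way down inside the beaker and its head clear above the upper bushing, so that the clamp screws can be tightened; do not poke the glass, and leave the beaker and the other things where they are.

Things in the scene. Friction and masses are not known exactly. Their poses are not given: they have to be found in the camera images.
- stand: Titration stand, fixed. Grey base 160 x 190 mm, top 12 mm above the worktop. Origin on the worktop, under the lower bushing's vertical axis; x from there back to the rail, y along the rail, z up. At x = +68 mm two posts carry the twin rail (end blocks 141 mm high at y = -36 mm, the end stop, and +116 mm) and the fixed dark port plate (top at 100 mm) with the lower bushing.
- port_bushing (a point): Centre of the mouth (top rim) of the lower, fixed white bushing, 104 mm above the worktop. Bore 13 mm, mouth flared to about 21 mm in the top 7 mm, 18 mm long, axis vertical. Axes as the stand's.
- guide_slide (a joint): Travel of the upper guide (aluminium carriage on the twin rail) in m: 0 parked at the stand's +y end, 0.080 fully home against the rubber end stop, where its bushing stands exactly over the lower one. Grows as the carriage moves towards the stand's -y. Starts between 0 and 0.03. Friction about 2 N; it stays where it is left.
- guide_bushing (a point): Centre of the mouth (top rim) of the upper white bushing, on the dark arm of the sliding carriage, 148 mm above the worktop; moves with the carriage. Bore 13 mm, mouth flared to about 21 mm in the top 7 mm, 18 mm long, axis vertical. Axes as the stand's.
- slide_grip (a point): Grip point on the carriage: upright ribbed black grip 14 mm thick along the rail (stand's y), 28 mm wide across it, rising 34 mm above the carriage's top (141 mm) to 175 mm above the worktop. The point is on its centre line at 166 mm, 68 mm behind (stand's +x) the upper bushing's axis. Both faces are free from above.
- holder: White sensor holder, fixed, in front of a computer tower 0.39 m tall (its front face at world x = 0.616, y -0.36 to -0.17): table 50 mm (x) by 150 mm (y), top 130 mm above the worktop, on two end walls. Origin on the worktop under its centre; z up. Two 15 mm holes at y = -35 and +35 mm: the probe hangs by its head in one, the short electrode in the other.
- probe: Dip probe, loose, about 70 g: round steel rod 10 mm thick, 120 mm long, coned tip, under a black cylindrical head 22 mm thick and 45 mm tall (7 mm socket on top). Taller, narrower head and longer, thinner rod than the electrode's. Origin at the tip, z along the rod to the head. Hangs upright, head's underside on the holder's top.
- probe_tip (a point): Tip of the probe (its lower end). Axes as the probe's.
- probe_collar (a point): Centre of the flat underside of the probe's head, 120 mm above the tip.
- probe_grip (a point): Point on the probe's axis to grip, inside the head, 25 mm above the head's underside (145 mm above the tip).
- beaker: Small glass beaker, loose, 60 g, 53 mm wide, 71 mm high, floor 2 mm thick, open at the top; stands on the stand's base (12 mm above the worktop) in a rubber ring 5 mm high, under the lower bushing. Origin: centre of its underside, z up.
- electrode: Bystander: the short electrode, loose, hanging in the holder's other hole: grey body 12 mm thick and 90 mm long, squat black head 30 mm wide and 30 mm tall. Origin at its lower tip, z up.
- timer: Bystander: bench timer 66 x 66 x 18 mm, loose. Origin: centre of its underside.
- wash_bottle: Bystander: wash bottle 63 x 103 x 186 mm, loose. Origin: in its underside.
- weigh_boat: Bystander: white weighing boat 62 x 62 x 16 mm, loose and light. Origin: centre of its underside.
Mind the look-alikes: they are no part of the job. There is more than one size of the beaker; the job needs the middle-sized.

How it is judged:
On the way, in this order (a step that is already met when the one before it is completed fails the run):
1. the upper guide is fully home against its end stop, before the probe is threaded (value of joint guide_slide above 0.076 m and not (z of probe_tip in the frame of guide_bushing below -0.02 m and horizontal distance between probe_tip and guide_bushing below 0.006 m)), for 0.2 s.
2. the probe's tip has passed down through the upper bushing, with the guide home (value of joint guide_slide above 0.076 m and z of probe_tip in the frame of guide_bushing below -0.02 m and horizontal distance between probe_tip and guide_bushing below 0.006 m), for 0.2 s.
At the end, for the whole second after the job is handed in: Guide within 4 mm of its end stop; probe gripped, still, within 0.08 rad of upright through both bushings (7 mm off axis at most), tip 20 to 56 mm above the beaker's underside, head over 4 mm above the upper bushing, probe off the glass, beaker upright within 10 mm of its place (value of joint guide_slide above 0.076 m and z of probe_tip in the frame of port_bushing below -0.028 m and horizontal distance between probe_tip and port_bushing below 0.007 m and horizontal distance between probe_collar and guide_bushing below 0.007 m and z of probe_collar in the frame of guide_bushing above 0.004 m and z of probe_tip in the frame of beaker between 0.02 and 0.056 m and angle between the z axis of probe and the z axis of stand, either way round below 0.08 rad and contact force between the fingers and probe above 2 N and contact force between probe and beaker below 1 N and linear speed of probe below 0.02 m/s and horizontal distance between beaker and stand below 0.01 m and angle between beaker's own z axis and vertical below 0.1 rad); the arm keeps its last pose, push and grip.
It fails at once if the probe is pressed on the glass with more than 10 N (contact force between probe and beaker above 10 N).
It fails at once if the short electrode is taken out or knocked by more than 20 mm (distance of electrode from where it was at the start of the episode above 0.02 m).
It fails at once if the beaker is shifted by more than 15 mm (distance of beaker from where it was at the start of the episode above 0.015 m).
It fails at once if the timer, the wash bottle or the weighing boat is shifted by more than 30 mm (distance of any of timer, wash_bottle, weigh_boat from where it was at the start of the episode above 0.03 m).
It also fails if it takes over 61 s, if anything falls off the work surface, if the arm or the gripper's body presses on something with over 40 N, if the wrist force passes 120 N, or if a joint passes its speed limit or range.

## Robot

A 6-joint arm with a two-finger parallel gripper is mounted at the origin on a cart in front of the work surface, level with it; the furniture and walls round the work are solid. World frame = base frame: x ahead of the robot, y to its left, z up, the work surface at z = 0. Lengths are in m, angles in rad, forces in N, time in s.
With the tool pointing down it reaches from about 0.35 to 0.85 m from the base axis. Payload 8.1 kg.
Tool frame: the origin (TCP) lies between the finger pads; the fingertips stand 11 mm ahead of it and the grasp point (between the pads) lies 8 mm behind it (robot.tips_ahead is the distance from the TCP to the fingertips, in m); z points along the fingers, y is the line along which they close (so a half turn about z gives the same grasp; the last joint's range is limited). The gripper opens to 93 mm and grips with 3 to 60 N. Pads are 15 mm wide; open, the fingers measure 128 mm over their backs; the gripper's body (75 mm by 188 mm) begins 65 mm behind the grasp point.
Start: joints at [1.12, 0.13, 1.488, -0, 1.523, -0.085], TCP at [0.215, 0.56, 0.207] pointing down, gripper open.
Joint ranges: [-2.96, 2.96], [-0.89, 2.26], [0.02, 2.5], [-1.34, 4.48], [0, 2.73], [-2.66, 2.66]. Speed limits (rad/s): [2.39, 2.39, 2.79, 3.14, 3.14, 3.14].

## Interface

Orientations are given as a rotation vector (axis times angle).
In Python, from plant import robot gives the robot as it stands. The module is installed in compiled form; this text tells all that it offers.
- The arm moves only by the tool move_arm, never from a script. Its argument "deltas" is one flat list of numbers, 7 for each row, row after row: the shift along the tool's x, y, z in m, then the turn, a rotation vector about the tool's x, y, z in rad, then the opening, from 0 (shut) to 1 (fully open). A call has 1 to 12 rows; each row is the pose to reach, as a shift and turn from the pose commanded when the call began, along the tool's axes at that moment; what a row does not reach only later rows make up. A row lasts 1/8 s, in which the tool goes at most 62.5 mm and 10.7 degrees, less where a joint would pass 70% of its speed; a pose out of reach is approached as far as the arm can. A call with a gripper value outside its range is refused whole. The fingers move at their own pace and stop on an object; "squeeze" is the grip in N (left out, the last holds). Time passes only in rows, so rows that repeat a pose let the fingers close. It gives the time, the measured TCP pose, the force, the opening and the grip force at its end, in the units of the state.
- robot.read_state(): the state, without advancing time (a new reading comes with each control period).
- robot.read_camera(name): name is "side" or "top"; returns (picture, depth): 480x640x3 uint8, red, green, blue; 480x640 float32, m along the optical axis (not along the pixel's ray), 0 where there is no reading.
- robot.camera_model(name): a dict with "K" (3x3 intrinsics, pixels), "R" (3x3) and "t" (3): a world point X has camera coordinates R X + t. Camera axes: x right, y down, z forward; pixel columns grow to the right and rows downward; lengths in m; the calibration is good to about 2 mm. A picture is of the moment at which its call begins. camera_model takes no time and is no camera call.
- robot.close_job(): hands the job in; it is judged then, once.
Trained networks look in the newest picture that a camera, given by its name, has taken for a name from the list of things; names that differ only in an ending like _2 or _b are one class to them, and where a whole thing is asked for, a point or a joint stands for the part that bears it (a point fixed in the world has none). Each returns a list of dicts, best first, with "confidence" (0 to 1); they miss things now and then, are a little off and sometimes report something else, mostly with a low value. They report only what shows in the picture. A call takes as long as a camera call. They do not tell look-alikes from the thing itself.
- robot.recognise(camera, label): "uv" ([column, row] in pixels, amid what is visible of it).
The state is a dict: "t": time; "q": joint angles; "dq": joint speeds; "joint_torque": joint torques, N m; "tool_pos": TCP position; "orientation": TCP orientation; "force": force on the tool from outside, world axes, zero at the start; "wrist_torque": the same for the moment, N m; "opening": finger opening in m; "gripper_force": force on a finger pad.
Only numpy, scipy, OpenCV 4.12 (cv2) and the standard library are available. Lean on these libraries where they do the work, as an engineer would, in place of code of your own. Each camera call takes 0.05 s, during which the arm holds its last target. There are 200 camera calls.

## Working session

There is one attempt and no reset: what is moved stays moved. The work goes in short steps, Python scripts to look and compute and a tool call to move; the robot and the scene stay as the last step left them, time stands still between calls to the robot, and variables do not carry over. Pictures are saved under pics/ and viewed, at most 10 in all, crops included, and the job is handed in when it is done.

Besides the shell and the picture viewer there is one more tool, called as a command line: name --argument value ..., lists and objects as JSON in quotes. move_arm: Moves the arm, as the interface text tells. Its arguments: {"type":"object","properties":{"deltas":{"type":"array","items":{"type":"number"}},"squeeze":{"type":"number"}},"required":["deltas"]}

```bash
mkdir -p pics; cat > h.py <<'E'
import numpy as np, cv2
from plant import robot
def cam(n):
    m=robot.camera_model(n); return np.array(m["K"]),np.array(m["R"]),np.array(m["t"])
def w(n,uv,d):
    K,R,t=cam(n); return R.T@(np.linalg.inv(K)@[uv[0],uv[1],1]*d-t)
def proj(n,X):
    K,R,t=cam(n); p=K@(R@np.array(X)+t); return p[:2]/p[2]
def cloud(n,D):
    K,R,t=cam(n); v,u=np.mgrid[:480,:640]; r=np.stack([u,v,u*0+1],-1)@np.linalg.inv(K).T*D[...,None]
    return (r-t)@R
def tri(a,ua,b,ub):
    A=[]
    for n,u in((a,ua),(b,ub)):
        K,R,t=cam(n); P=K@np.c_[R,t]; A+= [u[0]*P[2]-P[0],u[1]*P[2]-P[1]]
    v=np.linalg.svd(np.array(A))[2][-1]; return v[:3]/v[3]
def snap(n,f):
    I,D=robot.read_camera(n); cv2.imwrite(f"pics/{f}.png",I[...,::-1]); np.savez(f"{f}.npz",I=I,D=D); return I,D
E
python3 - <<'E'
from h import *
np.set_printoptions(precision=3,suppress=True)
for n in("side","top"):
    I,D=snap(n,n+"0"); K,R,t=cam(n); print(n,K[0,0],"pos",-R.T@t, "fwd",R[2])
    P=cloud(n,D)
    for l in("stand","guide_bushing","port_bushing","slide_grip","holder","probe","probe_grip","beaker","electrode","timer","wash_bottle","weigh_boat"):
        for r in robot.recognise(n,l)[:3]:
            u=np.round(r["uv"]).astype(int); print(l,round(r["confidence"],2),r["uv"],P[u[1],u[0]] if 0<=u[1]<480 and 0<=u[0]<640 else '')
s=robot.read_state(); print(s["t"],s["tool_pos"],s["orientation"],s["opening"])
E
```

```text
side 557.3336378252001 pos [ 0.184 -1.12   0.68 ] fwd [ 0.285  0.852 -0.439]
guide_bushing 0.66 [291.4, 196.5] [0.567 0.223 0.142]
port_bushing 0.62 [295.7, 223.7] [0.552 0.132 0.1  ]
slide_grip 0.73 [297.0, 268.4] [ 0.456 -0.193  0.156]
slide_grip 0.67 [293.7, 194.3] [0.579 0.235 0.142]
slide_grip 0.5 [300.7, 324.6] [ 0.431 -0.292  0.091]
holder 0.74 [300.7, 325.6] [ 0.431 -0.294  0.09 ]
probe 0.76 [297.3, 266.9] [ 0.455 -0.194  0.159]
probe_grip 0.61 [300.7, 267.8] [ 0.463 -0.196  0.156]
beaker 0.95 [230.6, 249.8] [0.377 0.111 0.066]
beaker 0.81 [289.7, 241.0] [0.539 0.148 0.047]
beaker 0.5 [289.3, 262.8] [0.499 0.022 0.052]
electrode 0.74 [296.1, 288.0] [ 0.432 -0.263  0.154]
electrode 0.74 [299.9, 266.3] [ 0.461 -0.196  0.161]
wash_bottle 0.39 [294.6, 225.0] [0.548 0.127 0.1  ]
weigh_boat 0.76 [242.4, 292.2] [0.378 0.009 0.003]
top 573.3967028800392 pos [ 0.459 -0.011  1.244] fwd [ 0.075  0.007 -0.997]
stand 0.93 [218.0, 226.8] [0.559 0.191 0.103]
guide_bushing 0.78 [194.8, 222.4] [0.565 0.23  0.14 ]
port_bushing 0.79 [217.9, 228.5] [0.557 0.19  0.106]
slide_grip 0.97 [196.1, 221.0] [0.567 0.228 0.14 ]
holder 0.65 [420.7, 289.1] [ 0.448 -0.211  0.132]
probe 0.73 [445.1, 294.7] [ 0.439 -0.252  0.158]
probe 0.66 [214.6, 230.9] [0.551 0.196 0.107]
probe 0.64 [411.6, 284.1] [ 0.458 -0.186  0.178]
probe_grip 0.57 [412.7, 280.3] [ 0.465 -0.187  0.184]
beaker 0.74 [239.2, 317.9] [0.373 0.155 0.005]
beaker 0.65 [296.7, 256.0] [ 0.51   0.035 -0.001]
electrode 0.55 [443.3, 298.3] [ 0.433 -0.247  0.162]
electrode 0.55 [216.5, 228.3] [0.557 0.194 0.111]
timer 0.91 [346.7, 193.3] [ 0.649 -0.069  0.015]
wash_bottle 0.75 [329.0, 159.6] [ 0.692 -0.026  0.15 ]
weigh_boat 0.81 [319.9, 323.3] [ 0.368 -0.019  0.002]
1.3 [0.215 0.56  0.207] [-0.571 -3.089  0.   ] 0.09334520172673429
```

View pics/side0.png

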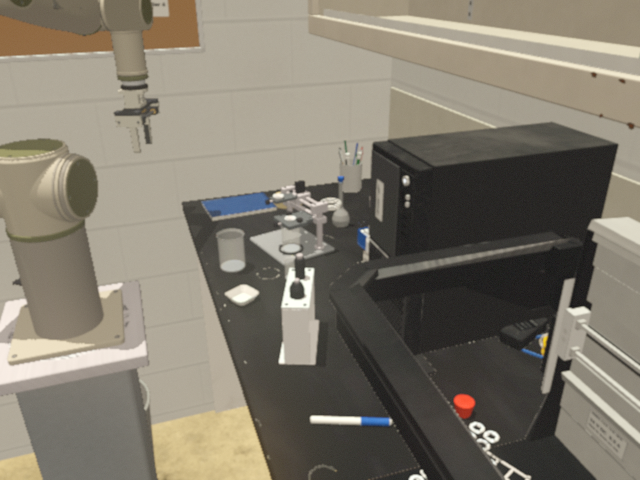

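View pics/top0.png

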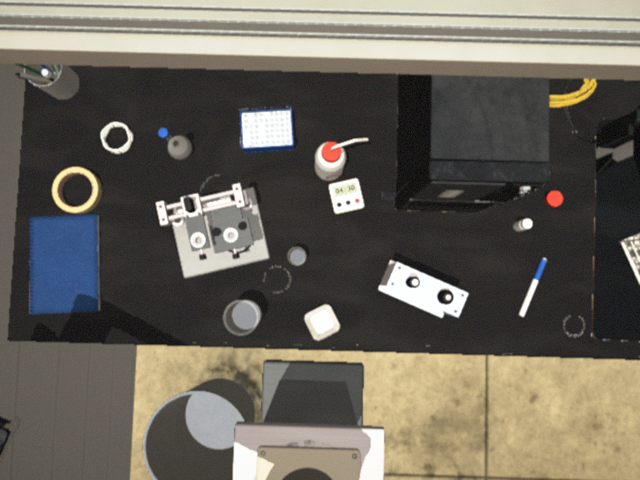

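The side view shows the probe/electrode heads at (299,265) and (296,288). The top view shows the stand around (220,230), with the upper bushing at (198,240), the lower at (231,235) and the black grip at (188,205). The holder heads are at (413,282), which looks narrow and tall and so fits the probe, and (446,297), which looks squat and wide and so fits the electrode. I'll confirm that in an enlarged crop. The three beakers are the big one at (241,317), the small one at (297,256), and the middle one under the port plate.

```bash
python3 - <<'E'
from h import *
np.set_printoptions(precision=4,suppress=True)
T=np.load("top0.npz");S=np.load("side0.npz")
a=cv2.resize(T["I"][175:285,150:275],None,fx=4,fy=4,interpolation=2)[:440,:400+100]
b=cv2.resize(T["I"][255:325,375:475],None,fx=3,fy=3,interpolation=2)
c=cv2.resize(S["I"][245:315,265:335],None,fx=3,fy=3,interpolation=2)
o=np.zeros((440,800,3),np.uint8);o[:,:500]=a;o[:210,500:800]=b;o[220:430,500:710]=c
cv2.imwrite("pics/crop1.png",o[...,::-1])
P=cloud("top",T["D"]); z=P[...,2]; I=T["I"].astype(int)
def seg(u0,u1,v0,v1,z0,z1,f=None):
    m=np.zeros(z.shape,bool);m[v0:v1,u0:u1]=1;m&=(z>z0)&(z<z1)
    if f is not None:m&=f
    return m
white=I.min(-1)>140
for nm,m in dict(probe=seg(395,430,265,300,.145,.2),elec=seg(430,465,280,315,.145,.2),holder=seg(370,475,250,325,.122,.138),grip=seg(150,270,175,250,.155,.2),
  up=seg(180,216,225,262,.138,.16,white),lo=seg(216,250,215,255,.098,.112,white)).items():
    q=P[m]; print(nm,m.sum(),q.mean(0) if len(q) else'',np.percentile(q[:,2],[5,50,95]) if len(q) else '')
    if len(q)>5:
        (c,s,an)=cv2.minAreaRect(q[:,:2].astype(np.float32)); print('   rect',c,s,an)
E
```

```text
probe 132 [ 0.4624 -0.1882  0.1739] [0.1556 0.1747 0.1839]
   rect (0.46226149797439575, -0.18962416052818298) (0.020522143691778183, 0.021161865442991257) 1.2347005605697632
elec 196 [ 0.4366 -0.253   0.1569] [0.1473 0.157  0.1659]
   rect (0.436625599861145, -0.25445830821990967) (0.027818091213703156, 0.029275953769683838) 61.19502639770508
holder 1686 [ 0.4497 -0.2206  0.1303] [0.1268 0.1303 0.1339]
   rect (0.44911858439445496, -0.22321102023124695) (0.15132933855056763, 0.05017143860459328) 67.80823516845703
grip 139 [0.5961 0.2372 0.1715] [0.1588 0.173  0.1773]
   rect (0.5965799689292908, 0.23880469799041748) (0.028097450733184814, 0.015344776213169098) 14.63174057006836
up 228 [0.5287 0.2235 0.1437] [0.1385 0.1438 0.1493]
   rect (0.5321535468101501, 0.2243383377790451) (0.06139061227440834, 0.03209955245256424) 14.061450958251953
lo 164 [0.5429 0.1656 0.1021] [0.0984 0.1017 0.107 ]
   rect (0.5354078412055969, 0.16706682741641998) (0.03201232850551605, 0.051447924226522446) 83.76374816894531
```

View pics/crop1.png

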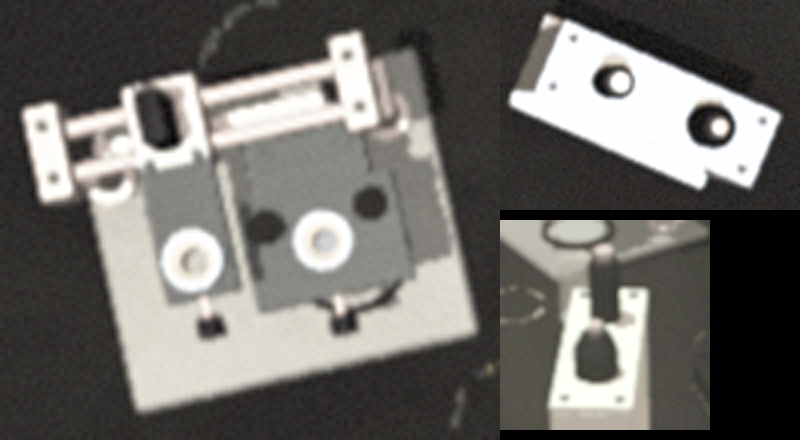

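The crop confirms it: the narrow, tall head at top (413,282) is the probe and the squat, wide one at (446,297) is the electrode. The bushing centres are at (197.8,240.3) for the upper and (230.8,235) for the lower.

```bash
cat >> h.py <<'E'
from scipy.spatial.transform import Rotation as Ro
def ray(n,uv,z):
    K,R,t=cam(n); c=-R.T@t; d=R.T@np.linalg.inv(K)@[uv[0],uv[1],1]; return c+d*(z-c[2])/d[2]
def plan(pos,yaw=None,cur=None):
    "tool-frame delta to TCP pos, closing axis at world angle yaw (deg), tool straight down"
    s=robot.read_state(); p=s["tool_pos"] if cur is None else cur; A=Ro.from_rotvec(s["orientation"]).as_matrix()
    y0=np.arctan2(A[1,1],A[0,1]); y=y0 if yaw is None else np.deg2rad(yaw)
    y=y0+(y-y0+np.pi/2)%np.pi-np.pi/2
    G=np.c_[[np.sin(y),-np.cos(y),0],[np.cos(y),np.sin(y),0],[0,0,-1]]
    return np.round(np.r_[A.T@(np.array(pos)-p),Ro.from_matrix(A.T@G).as_rotvec()],4)
E
python3 - <<'E'
from h import *
np.set_printoptions(precision=4,suppress=True)
T=np.load("top0.npz"); I=T["I"].astype(int)
def cen(u,v,r=9):
    g=T["I"].min(-1); V,U=np.mgrid[:480,:640]; m=(g>175)&((U-u)**2+(V-v)**2<r*r)
    (c,rr)=cv2.minEnclosingCircle(np.argwhere(m)[:,::-1].astype(np.float32)); return np.array(c),rr,m.sum()
for n,uv,z in(("up",(197.4,239.9),.148),("lo",(230.4,234.7),.104)):
    c,r,k=cen(*uv); print(n,c,r,k,ray("top",c,z),ray("top",uv,z))
# end blocks from crop: line of rail
L=ray("top",(150+48/4-.4,175+153/4-.4),.141);Rr=ray("top",(150+355/4-.4,175+80/4-.4),.141)
d=L-Rr; print(L,Rr,np.linalg.norm(d),np.rad2deg(np.arctan2(d[1],d[0])))
g=ray("top",(150+158/4-.4,175+117/4-.4),.175);print("grip",g)
print(plan([.5966,.2375,.24],104.0)); print(plan([.5966,.2375,.158],104.0))
E
```

```text
up [196.9634 239.9024] 8.5447359085083 197 [0.5295 0.2224 0.148 ] [0.5295 0.2216 0.148 ]
lo [230.25 234.5 ] 7.766212463378906 187 [0.5451 0.1658 0.104 ] [0.5447 0.1655 0.104 ]
[0.5804 0.2949 0.141 ] [0.6204 0.1475 0.141 ] 0.15270682344625292 105.18230386597976
grip [0.5952 0.2346 0.175 ]Traceback (most recent call last):
  File "<stdin>", line 13, in <module>
  File "h.py", line 28, in plan
    return np.round(np.r_[A.T@(np.array(pos)-p),Ro.from_matrix(A.T@G).as_rotvec()],4)
                                                ~~~~~~~~~~~~~~^^^^^^^
  File "scipy/spatial/transform/_rotation.pyx", line 1143, in scipy.spatial.transform._rotation.Rotation.from_matrix
ValueError: Non-positive determinant (left-handed or null coordinate frame) in rotation matrix 0: [[-0.8196  0.573   0.    ]
 [ 0.573   0.8196  0.0001]
 [-0.     -0.0001  1.    ]].
```

```bash
sed -i 's/\[np.sin(y),-np.cos(y),0\]/[-np.sin(y),np.cos(y),0]/' h.py
python3 - <<'E'
from h import *
np.set_printoptions(precision=4,suppress=True)
print(plan([.596,.239,.24],105.3)); print(plan([.596,.239,.161],105.3))
E
```

```text
[-0.4711 -0.1636 -0.0335 -0.0001 -0.     -0.6328]
[-0.4711 -0.1636  0.0455 -0.0001 -0.     -0.6328]
```

move_arm --deltas '[-0.471, -0.1635, -0.0335, 0, 0, -0.633, 0.6, -0.471, -0.1635, -0.0335, 0, 0, -0.633, 0.6, -0.471, -0.1635, -0.0335, 0, 0, -0.633, 0.6, -0.471, -0.1635, -0.0335, 0, 0, -0.633, 0.6, -0.471, -0.1635, -0.0335, 0, 0, -0.633, 0.6, -0.471, -0.1635, -0.0335, 0, 0, -0.633, 0.6, -0.471, -0.1635, -0.0335, 0, 0, -0.633, 0.6, -0.471, -0.1635, -0.0335, 0, 0, -0.633, 0.6, -0.471, -0.1635, -0.0335, 0, 0, -0.633, 0.6, -0.471, -0.1635, -0.0335, 0, 0, -0.633, 0.6, -0.471, -0.1635, -0.0335, 0, 0, -0.633, 0.6, -0.471, -0.1635, -0.0335, 0, 0, -0.633, 0.6]' --squeeze 10

```text
t: 2.8
tool_pos: [0.5949, 0.2406, 0.2402]
orientation: [0.422, -3.113, -0.0]
force: [0.2, 0.5, 0.4]
opening: 0.0561
gripper_force: 0.0
```

move_arm --deltas '[0, 0, 0.04, 0, 0, 0, 0.6, 0, 0, 0.079, 0, 0, 0, 0.6, 0, 0, 0.079, 0, 0, 0, 0.6, 0, 0, 0.079, 0, 0, 0, 0, 0, 0, 0.079, 0, 0, 0, 0, 0, 0, 0.079, 0, 0, 0, 0, 0, 0, 0.079, 0, 0, 0, 0, 0, 0, 0.079, 0, 0, 0, 0, 0, 0, 0.079, 0, 0, 0, 0]' --squeeze 10

```text
t: 3.92
tool_pos: [0.5961, 0.2394, 0.1615]
orientation: [-0.419, 3.113, 0.001]
force: [0.8, 1.2, 1.7]
opening: 0.0134
gripper_force: 10.0
```

Gripped. Now I'll push it home in steps.

move_arm --deltas '[0, -0.012, 0, 0, 0, 0, 0, 0, -0.025, 0, 0, 0, 0, 0, 0, -0.038, 0, 0, 0, 0, 0, 0, -0.05, 0, 0, 0, 0, 0, 0, -0.055, 0, 0, 0, 0, 0, 0, -0.058, 0, 0, 0, 0, 0, 0, -0.06, 0, 0, 0, 0, 0, 0, -0.06, 0, 0, 0, 0, 0]'

```text
t: 4.92
tool_pos: [0.6107, 0.1847, 0.1613]
orientation: [0.421, -3.112, -0.01]
force: [-6.9, 19.2, 5.8]
opening: 0.0132
gripper_force: 10.0
```

move_arm --deltas '[0, 0, 0, 0, 0, 0, 0.5, 0, 0, 0, 0, 0, 0, 0.5, 0, 0, 0, 0, 0, 0, 0.5, 0, 0, -0.05, 0, 0, 0, 0.5, 0, 0, -0.1, 0, 0, 0, 0.5, 0, 0, -0.1, 0, 0, 0, 0.5]'

```text
t: 5.68
tool_pos: [0.6145, 0.181, 0.2671]
orientation: [-0.416, 3.105, 0.0]
force: [0.7, -0.4, -0.7]
opening: 0.0466
gripper_force: 0.0
```

```bash
python3 - <<'E'
from h import *
np.set_printoptions(precision=4,suppress=True)
s=robot.read_state();print(s["tool_pos"],s["opening"],s["force"])
print(plan([.462,-.1895,.26],158.3)); print(plan([.462,-.1895,.26],-21.7))
E
```

```text
[0.6145 0.181  0.2671] 0.046598084944597024 [ 0.6693 -0.427  -0.6648]
[ 0.2447 -0.3172  0.0052 -0.0053  0.0081 -0.9257]
[ 0.2447 -0.3172  0.0052 -0.0053  0.0081 -0.9257]
```

move_arm --deltas '[0.245, -0.317, 0.005, -0.005, 0.008, -0.926, 0.6, 0.245, -0.317, 0.005, -0.005, 0.008, -0.926, 0.6, 0.245, -0.317, 0.005, -0.005, 0.008, -0.926, 0.6, 0.245, -0.317, 0.005, -0.005, 0.008, -0.926, 0.6, 0.245, -0.317, 0.005, -0.005, 0.008, -0.926, 0.6, 0.245, -0.317, 0.005, -0.005, 0.008, -0.926, 0.6, 0.245, -0.317, 0.005, -0.005, 0.008, -0.926, 0.6, 0.245, -0.317, 0.005, -0.005, 0.008, -0.926, 0.6, 0.245, -0.317, 0.005, -0.005, 0.008, -0.926, 0.6, 0.245, -0.317, 0.005, -0.005, 0.008, -0.926, 0.6, 0.245, -0.317, 0.005, -0.005, 0.008, -0.926, 0.6]'

```text
t: 7.05
tool_pos: [0.4639, 0.038, 0.2436]
orientation: [1.633, -2.638, 0.079]
force: [-0.1, -0.7, 0.1]
opening: 0.0559
gripper_force: 0.0
```

```bash
python3 - <<'E'
from h import *
np.set_printoptions(precision=4,suppress=True)
s=robot.read_state();print(s["tool_pos"],s["orientation"],s["q"])
I,D=snap("top","top1");J,E=snap("side","side1")
a=cv2.resize(I[180:280,180:280],None,fx=4,fy=4,interpolation=2)
b=cv2.resize(J[205:305,245:345],None,fx=4,fy=4,interpolation=2)
cv2.imwrite("pics/c2.png",np.hstack([a,b])[...,::-1])
print(plan([.462,-.1895,.147],158.3))
E
```

```text
[0.4639 0.038  0.2436] [ 1.6329 -2.6382  0.079 ] [ 0.0245 -0.2396  1.7792 -0.0632  1.609  -2.657 ]
[ 0.1984 -0.0974  0.1108 -0.0208 -0.06   -0.0834]
```

View pics/c2.png

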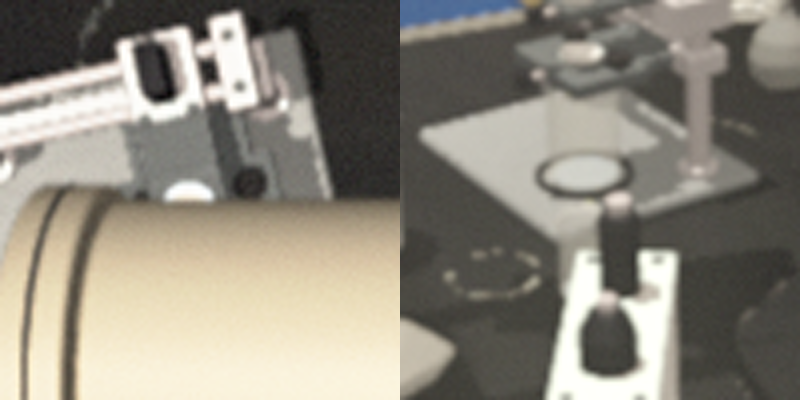

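The crop shows the carriage right up against the end block (crop left, about (160,70) next to (230,60)), and the beaker sits in its ring. Joint 6 has reached its limit, so I'll turn the other way, by a half turn.

```bash
python3 - <<'E'
from h import *
np.set_printoptions(precision=4,suppress=True)
print(plan([.462,-.08,.26],68.3))
E
```

```text
[ 0.1073 -0.0513 -0.0089 -0.0627 -0.0304  1.4868]
```

move_arm --deltas '[0.107, -0.051, -0.009, -0.063, -0.03, 1.487, 0.6, 0.107, -0.051, -0.009, -0.063, -0.03, 1.487, 0.6, 0.107, -0.051, -0.009, -0.063, -0.03, 1.487, 0.6, 0.107, -0.051, -0.009, -0.063, -0.03, 1.487, 0.6, 0.107, -0.051, -0.009, -0.063, -0.03, 1.487, 0.6, 0.107, -0.051, -0.009, -0.063, -0.03, 1.487, 0.6, 0.107, -0.051, -0.009, -0.063, -0.03, 1.487, 0.6, 0.107, -0.051, -0.009, -0.063, -0.03, 1.487, 0.6, 0.107, -0.051, -0.009, -0.063, -0.03, 1.487, 0.6, 0.107, -0.051, -0.009, -0.063, -0.03, 1.487, 0.6]'

```text
t: 8.4
tool_pos: [0.462, -0.0796, 0.26]
orientation: [-0.585, -3.086, 0.0]
force: [0.3, 0.3, -0.3]
opening: 0.0558
gripper_force: 0.0
```

```bash
python3 - <<'E'
from h import *
np.set_printoptions(precision=4,suppress=True)
s=robot.read_state();print(s["tool_pos"],s["orientation"],s["q"])
print(plan([.462,-.1895,.26],-21.6))
E
```

```text
[ 0.462  -0.0796  0.26  ] [-0.5853 -3.0858  0.0003] [-0.2799 -0.246   1.7537 -0.0003  1.6347 -1.4758]
[-0.0403 -0.1022 -0.      0.0003 -0.0008 -1.5687]
```

move_arm --deltas '[-0.04, -0.102, 0, 0, 0, 1.573, 0.6, -0.04, -0.102, 0, 0, 0, 1.573, 0.6, -0.04, -0.102, 0, 0, 0, 1.573, 0.6, -0.04, -0.102, 0, 0, 0, 1.573, 0.6, -0.04, -0.102, 0, 0, 0, 1.573, 0.6, -0.04, -0.102, 0, 0, 0, 1.573, 0.6, -0.04, -0.102, 0, 0, 0, 1.573, 0.6, -0.04, -0.102, 0, 0, 0, 1.573, 0.6, -0.04, -0.102, 0, 0, 0, 1.573, 0.6, -0.04, -0.102, 0, 0, 0, 1.573, 0.6]'

```text
t: 9.65
tool_pos: [0.4614, -0.1891, 0.2599]
orientation: [-2.599, -1.764, 0.001]
force: [-0.3, -1.3, 0.2]
opening: 0.0563
gripper_force: 0.0
```

```bash
python3 - <<'E'
from h import *
np.set_printoptions(precision=4,suppress=True)
s=robot.read_state();print(s["tool_pos"],s["orientation"],s["q"])
I,D=snap("top","top2");J,E=snap("side","side2")
a=cv2.resize(I[180:280,180:280],None,fx=4,fy=4,interpolation=2)
b=cv2.resize(J[195:295,245:345],None,fx=4,fy=4,interpolation=2)
cv2.imwrite("pics/c3.png",np.hstack([a,b])[...,::-1])
print(plan([.462,-.1895,.147],-21.7))
E
```

```text
[ 0.4614 -0.1891  0.2599] [-2.5987 -1.7644  0.001 ] [-0.4915 -0.1619  1.681  -0.0003  1.6233 -0.1136]
[-0.0002  0.0007  0.1129 -0.0007  0.0002  0.0013]
```

View pics/c3.png

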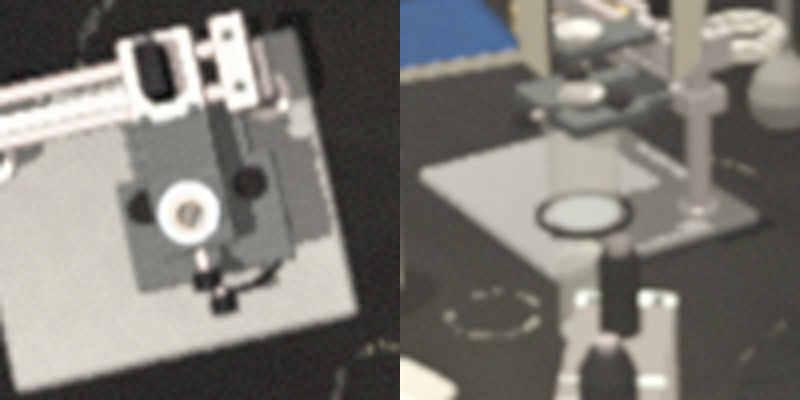

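The top crop shows the upper bushing at (188,212), over the lower one with the carriage home. The side crop shows the probe head midway between the fingers, clear of the electrode. Descending to grasp.

move_arm --deltas '[0, 0.001, 0.05, 0, 0, 0, 0.6, 0, 0.001, 0.09, 0, 0, 0, 0.6, 0, 0.001, 0.113, 0, 0, 0, 0.6, 0, 0.001, 0.113, 0, 0, 0, 0.6, 0, 0.001, 0.113, 0, 0, 0, 0, 0, 0.001, 0.113, 0, 0, 0, 0, 0, 0.001, 0.113, 0, 0, 0, 0, 0, 0.001, 0.113, 0, 0, 0, 0, 0, 0.001, 0.113, 0, 0, 0, 0, 0, 0.001, 0.113, 0, 0, 0, 0]' --squeeze 25

```text
t: 11.0
tool_pos: [0.4625, -0.1896, 0.1475]
orientation: [2.602, 1.761, -0.0]
force: [-1.2, -0.5, 4.8]
opening: 0.021
gripper_force: 25.0
```

```bash
python3 - <<'E'
from h import *
np.set_printoptions(precision=4,suppress=True)
# upper bushing home, from top2 (unobstructed)
T=np.load("top2.npz"); g=T["I"].min(-1); V,U=np.mgrid[:480,:640]
u,v=180+188/4-.4,180+212/4-.4
m=((g>170)&((U-u)**2+(V-v)**2<81)).astype(np.uint8)
cs=max(cv2.findContours(m,0,2)[0],key=cv2.contourArea); print(cv2.fitEllipse(cs), cv2.minEnclosingCircle(cs))
c=cv2.fitEllipse(cs)[0]; print("up",ray("top",c,.148), "eye",ray("top",(u,v),.148))
P=cloud("top",T["D"]); q=P[190:215,205:235]; q=q[(q[...,2]>.155)&(q[...,2]<.18)]; print("grip",len(q),cv2.minAreaRect(q[:,:2].astype(np.float32)))
# side
S=np.load("side2.npz"); 
for l in("guide_bushing","port_bushing"):
    print(l,robot.recognise("side",l)[:2])
print(proj("side",[.5445,.1655,.148]),proj("side",[.5445,.1655,.104]))
E
```

```text
((226.7843017578125, 232.70384216308594), (15.260154724121094, 16.00615882873535), 159.41465759277344) ((226.77272033691406, 232.59091186523438), 8.081555366516113)
up [0.545  0.1658 0.148 ] eye [0.5452 0.1661 0.148 ]
grip 133 ((0.6105884909629822, 0.182718887925148), (0.027023056522011757, 0.0149520393460989), 12.392435073852539)
guide_bushing [{'uv': [299.5, 203.1], 'confidence': 0.87}, {'uv': [297.8, 267.4], 'confidence': 0.53}]
port_bushing [{'uv': [295.5, 227.6], 'confidence': 0.58}]
[288.9892 202.462 ] [289.5292 218.1929]
```

move_arm --deltas '[0, 0, -0.015, 0, 0, 0, 0, 0, 0, -0.04, 0, 0, 0, 0, 0, 0, -0.07, 0, 0, 0, 0, 0, 0, -0.1, 0, 0, 0, 0, 0, 0, -0.13, 0, 0, 0, 0, 0, 0, -0.16, 0, 0, 0, 0, 0, 0, -0.19, 0, 0, 0, 0, 0, 0, -0.19, 0, 0, 0, 0, 0, 0, -0.19, 0, 0, 0, 0]'

```text
t: 12.22
tool_pos: [0.4621, -0.1893, 0.3361]
orientation: [-2.601, -1.76, 0.002]
force: [0.4, 0.5, -0.9]
opening: 0.0212
gripper_force: 25.0
```

```bash
python3 - <<'E'
from h import *
np.set_printoptions(precision=4,suppress=True)
s=robot.read_state();print(s["tool_pos"],s["orientation"],s["q"],s["opening"],s["gripper_force"])
print(plan([.545,.1658,.335],-21.7))
E
```

```text
[ 0.4621 -0.1893  0.3361] [-2.6006 -1.7599  0.0016] [-0.4914 -0.157   1.5397 -0.0002  1.7606 -0.1105] 0.02124432944668479 24.990423512645066
[ 0.3605 -0.0551  0.0011 -0.0018  0.     -0.0022]
```

move_arm --deltas '[0.03, -0.005, 0, 0, 0, 0, 0, 0.08, -0.012, 0, 0, 0, 0, 0, 0.13, -0.02, 0, 0, 0, 0, 0, 0.18, -0.0275, 0, 0, 0, 0, 0, 0.23, -0.035, 0, 0, 0, 0, 0, 0.28, -0.043, 0, 0, 0, 0, 0, 0.33, -0.0505, 0, 0, 0, 0, 0, 0.3605, -0.055, 0.001, -0.002, 0, -0.002, 0, 0.3605, -0.055, 0.001, -0.002, 0, -0.002, 0, 0.3605, -0.055, 0.001, -0.002, 0, -0.002, 0, 0.3605, -0.055, 0.001, -0.002, 0, -0.002, 0]'

```text
t: 13.6
tool_pos: [0.5452, 0.1645, 0.3356]
orientation: [2.6, 1.761, 0.0]
force: [-0.0, 0.5, -0.3]
opening: 0.0208
gripper_force: 25.0
```

```bash
python3 - <<'E'
from h import *
np.set_printoptions(precision=4,suppress=True)
s=robot.read_state();p=s["tool_pos"];print(p,s["orientation"],s["opening"])
I,D=snap("top","top3");J,E=snap("side","side3")
print("expect tip side",proj("side",[p[0],p[1],p[2]-.1375]),"collar",proj("side",[p[0],p[1],p[2]-.0175]),"bush",proj("side",[.545,.1658,.148]))
b=cv2.resize(J[130:240,245:345],None,fx=5,fy=5,interpolation=2)
cv2.imwrite("pics/c4.png",b[...,::-1])
# rod centreline in side view: bright/contrast profile
for v in range(150,206,5): print(v,J[v,278:302].mean(-1).astype(int))
E
```

```text
[0.5452 0.1645 0.3356] [2.6002 1.7609 0.    ] 0.020817509764608583
expect tip side [288.7242 184.1094] collar [287.1385 137.5043] bush [289.1429 202.396 ]
150 [162 164 164 164 165 165 161 139 131 137 142 153 163 166 167 166 166 165
 168 167 166 167 168 168]
155 [168 167 167 166 166 167 166 164 152 142 135 122 144 164 168 167 165 164
 166 168 166 168 167 166]
160 [167 165 166 167 166 166 166 164 152 143 134 129 147 163 166 166 165 165
 167 167 166 167 166 167]
165 [166 166 166 165 166 166 165 166 153 145 136 129 147 162 166 166 162 167
 167 167 167 167 166 166]
170 [166 165 166 165 165 166 165 163 154 145 138 140 154 165 167 165 165 164
 165 166 165 165 166 164]
175 [166 165 165 167 166 166 165 163 153 143 138 140 153 166 165 166 164 163
 166 167 167 165 165 165]
180 [167 166 165 167 166 166 167 162 142 131 136 141 152 165 167 166 165 163
 165 165 166 165 166 165]
185 [164 166 164 166 166 165 163 165 174 179 181 182 188 190 178 174 194 195
 178 167 167 166 163 161]
190 [ 76  83 108 137 153 159 157 152 151 154 145 124 105  96 127 174 200 199
 184 148 103  73  68  68]
195 [129 122 127 136 144 146 146 145 143 138 145 156 173 192 209 211 202 182
 160 143 142 162 183 198]
200 [190 195 195 189 179 176 172 169 170 178 187 191 188 184 179 171 159 147
 145 144 150 148 144 137]
205 [128 116 103 101 104  98 100 114 134 147 150 151 149 146 135 119 100  94
  99 106 107 106 105  94]
```

View pics/c4.png

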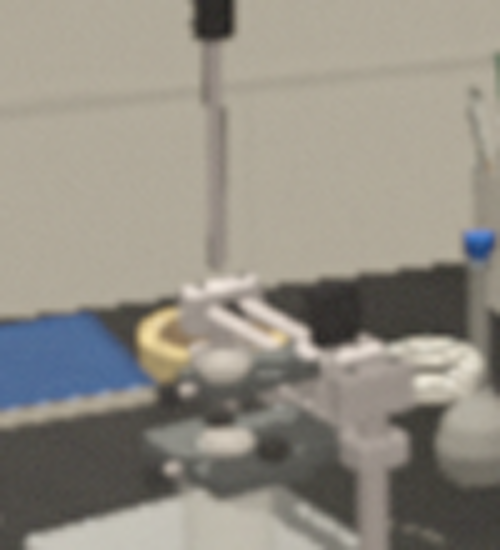

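The side crop shows the rod hanging straight above the upper bushing, with the tip near (288,183) and the bushing near (289,202). The rod's centreline is within a pixel of where I predicted. I'll descend to just above the mouth.

move_arm --deltas '[0, 0, 0.02, 0, 0, 0, 0, 0, 0, 0.04, 0, 0, 0, 0, 0, 0, 0.04, 0, 0, 0, 0, 0, 0, 0.04, 0, 0, 0, 0]'

```text
t: 14.2
tool_pos: [0.5454, 0.1655, 0.2964]
orientation: [2.599, 1.762, 0.001]
force: [0.2, 0.5, -0.4]
opening: 0.0211
gripper_force: 25.0
```

```bash
python3 - <<'E'
from h import *
np.set_printoptions(precision=4,suppress=True)
for i in range(4):
    J,E=robot.read_camera("side"); s=robot.read_state();print(s["tool_pos"],s["force"])
p=s["tool_pos"]; K=[J]
for i in range(5): K.append(robot.read_camera("side")[0])
M=np.mean(K,0).astype(np.uint8)
print(proj("side",[.545,.1658,p[2]-.1375]),proj("side",[.545,.1658,p[2]-.0175]))
cv2.imwrite("pics/c5.png",cv2.resize(M[140:230,255:325],None,fx=6,fy=6,interpolation=2)[...,::-1])
print(plan([.545,.166,p[2]],-21.7))
E
```

```text
[0.5457 0.1656 0.2968] [ 1.2002  0.0311 -0.9739]
[0.5458 0.1657 0.297 ] [ 0.6163 -0.4227  0.0436]
[0.5458 0.1657 0.297 ] [-0.1178 -0.4269 -0.6273]
[0.5458 0.1657 0.2969] [ 0.2556 -0.0153 -0.8436]
[289.0012 198.2505] [287.4468 152.7983]
[ 0.0001 -0.0005 -0.0008  0.0016 -0.     -0.0001]
```

View pics/c5.png

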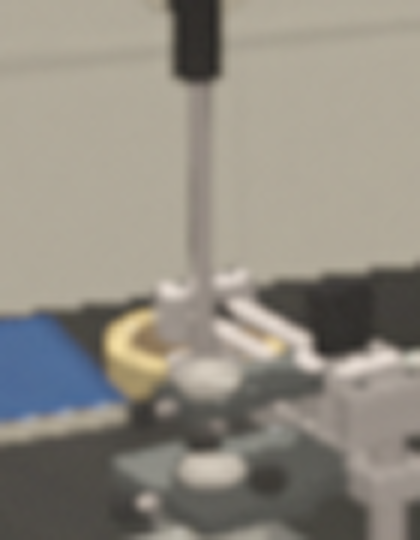

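The probe tip at crop (205,345) is in line with the bushing mouth at (208,375), within about 0.5 px. I'll lower it into the upper bushing.

move_arm --deltas '[0, 0, 0.006, 0, 0, 0, 0, 0, 0, 0.012, 0, 0, 0, 0, 0, 0, 0.018, 0, 0, 0, 0, 0, 0, 0.024, 0, 0, 0, 0, 0, 0, 0.03, 0, 0, 0, 0, 0, 0, 0.03, 0, 0, 0, 0]'

```text
t: 15.4
tool_pos: [0.5451, 0.1655, 0.2652]
orientation: [2.599, 1.763, -0.001]
force: [-0.1, -0.5, -0.5]
opening: 0.0209
gripper_force: 25.0
```

move_arm --deltas '[0, 0, 0.007, 0, 0, 0, 0, 0, 0, 0.014, 0, 0, 0, 0, 0, 0, 0.02, 0, 0, 0, 0, 0, 0, 0.026, 0, 0, 0, 0, 0, 0, 0.032, 0, 0, 0, 0, 0, 0, 0.038, 0, 0, 0, 0, 0, 0, 0.044, 0, 0, 0, 0, 0, 0, 0.044, 0, 0, 0, 0]'

```text
t: 16.4
tool_pos: [0.5452, 0.1655, 0.2212]
orientation: [2.599, 1.763, -0.001]
force: [0.4, 0.6, -1.3]
opening: 0.0213
gripper_force: 25.0
```

move_arm --deltas '[0, 0, 0.008, 0, 0, 0, 0, 0, 0, 0.016, 0, 0, 0, 0, 0, 0, 0.024, 0, 0, 0, 0, 0, 0, 0.03, 0, 0, 0, 0, 0, 0, 0.034, 0, 0, 0, 0, 0, 0, 0.034, 0, 0, 0, 0, 0, 0, 0.034, 0, 0, 0, 0]'

```text
t: 17.27
tool_pos: [0.5457, 0.1656, 0.1882]
orientation: [2.599, 1.763, 0.002]
force: [-0.7, -0.0, -0.0]
opening: 0.0213
gripper_force: 25.0
```

```bash
python3 - <<'E'
from h import *
s=robot.read_state();print(s["tool_pos"],s["force"],s["opening"],s["gripper_force"])
K=[robot.read_camera("side")[0] for i in range(4)]
p=s["tool_pos"];print(proj("side",[p[0],p[1],p[2]-.1375]),proj("side",[p[0],p[1],p[2]-.0175]))
cv2.imwrite("pics/c6.png",cv2.resize(np.mean(K,0).astype(np.uint8)[165:265,245:345],None,fx=6,fy=6,interpolation=2)[...,::-1])
E
```

```text
[0.54567458 0.16557507 0.18823926] [-0.72762341 -0.03195456 -0.03716455] 0.02130237567122321 24.990630398970097
[290.58158677 236.60712735] [289.13781496 194.09702785]
```

View pics/c6.png

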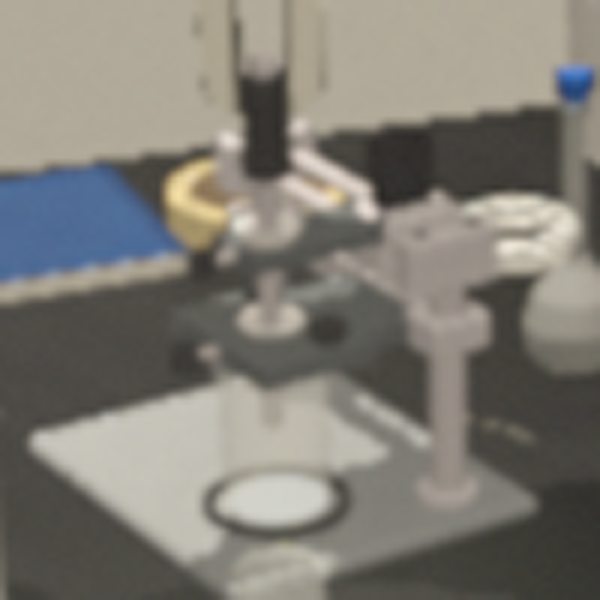

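The picture shows the rod going through both bushings. The tip is inside the beaker at crop (272,428), i.e. (290,236) as predicted, and the head clears the upper bushing. Forces are near zero, so I'm handing it in.

```bash
python3 -c "
from plant import robot
print(robot.close_job())"
```

```text
the job is handed in; nothing more can be done
None
```

I pushed the guide home, threaded the probe through both bushings and handed the job in while holding it upright, with the tip about 38 mm above the beaker's underside and the contact forces near zero; the hand-in returned no verdict.

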